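Return the torch through the damped chute flap

ROBOT

A 6-joint arm with a two-finger parallel gripper is mounted at the origin on a cart in front of the work surface, level with it; the furniture and walls round the work are solid. World frame = base frame: x ahead of the robot, y to its left, z up, the work surface at z = 0. Lengths are in m, angles in degrees, forces in N, time in s.
With the tool pointing down it reaches from about 0.4 to 0.825 m from the base axis. Payload 7 kg.
Tool frame: the origin (TCP) lies midway between the tips of the shut fingers; the grasp point (between the pads) lies 19 mm behind it; z points along the fingers, y is the direction in which the jaws open and shut (so a half turn about z gives the same grasp; the last joint's range is limited). The gripper opens to 88 mm and grips with 3 to 60 N. Pads are 19 mm wide; open, the fingers measure 130 mm over their backs; the gripper's body (78 mm by 193 mm) begins 47 mm behind the grasp point.
Start: joints at [-47.55, 20.546, 0.682, 0, -70.136, -16.507], TCP at [0.295, -0.607, 0.227] pointing down, gripper open.
Joint ranges: [-176.03, 176.03], [-82.01, 121.73], [-58.28, 71.71], [-173.87, 95.51], [-174.79, -0.11], [-173.66, 173.66]. Speed limits (degrees/s): [136.94, 136.94, 172.46, 180, 180, 180].

INTERFACE

Orientations are given as [roll, pitch, yaw] about the fixed x, y, z axes, in that order (R = Rz(yaw) Ry(pitch) Rx(roll)).
In Python, from plant import ctrl, snapshot gives the robot as it stands.
- The arm moves only by the shell command python3 -m pendant 'ROWS'. ROWS is JSON, a list of rows, each a list of 7 numbers: the shift along the tool's x, y, z in m, then the turn, a rotation vector about the tool's x, y, z in rad, then the opening, from -1 (shut) to 1 (fully open), so that 0 is half open. In form: [[x, y, z, ax, ay, az, jaw], ...]. A call has 1 to 12 rows; each row is the pose to reach, as a shift and turn from the pose commanded when the call began, along the tool's axes at that moment; what a row does not reach only later rows make up. A row lasts 1/8 s, in which the tool goes at most 62.5 mm and 10.7 degrees, less where a joint would pass 70% of its speed; a pose out of reach is approached as far as the arm can. A call with a gripper value outside its range is refused whole. The fingers move at their own pace and stop on an object; the grip force is fixed at half the most. Time passes only in rows, so rows that repeat a pose let the fingers close. It gives the time, the measured TCP pose, the force and the opening at its end, in the units of the state.
- ctrl.get_obs(): the state, without advancing time (a new reading comes with each control period).
- snapshot(name): name is "scene" or "top" or "wrist"; returns a dict with "image" (400x640x3 uint8, blue, green, red), "mtx" (3x3 intrinsics, pixels), "k1" (the pictures are not rectified: a ray, as slopes to the right and down, at radius r is drawn at 1 + k1 r^2 times it, then the intrinsics apply), "eye" and "attitude" of the camera in the world; the wrist camera has in their place "tool_from_camera" (4x4, takes a point from camera to tool coordinates, whose origin is the TCP and whose axes are the flange's). Camera axes: x right, y up, looking along -z (the intrinsics and any distortion apply to the point x, -y, -z); pixel columns grow to the right and rows downward; lengths in m; the calibration is good to about 2 mm. A picture is of the moment at which its call begins: read the wrist's pose just before it. There is no depth.
- ctrl.close_job(): hands the job in, once; it reports no verdict.
The state is a dict: "clock": time; "joint_pos": joint angles; "qvel": joint speeds; "tau": joint torques, N m; "tool_pos": TCP position; "orientation": TCP orientation; "force": force on the tool from outside, world axes, zero at the start; "moment": the same for the moment, N m; "opening": finger opening in m.
Only numpy, scipy, OpenCV 4.12 (cv2) and the standard library are available. Lean on these libraries where they do the work, as an engineer would, in place of code of your own. Each camera call takes 0.05 s, during which the arm holds its last target.

TASK

Send the torch lying on the feed deck down the return chute, only pressing and pushing with the fingertips: press the chute's side lever down to swing the flap well open, about level, then, before the slowly sinking flap has come far down, push the torch head first in under it, so that the torch does not have to shove the flap open, and on over the edge until it slides down into the tray. Withdraw and let the flap swing fully shut behind it; never pick the torch up, and leave the other things on the bench where they are.

Things in the scene. Friction and masses are not known exactly. Their poses are not given: they have to be found in the camera images.
- chute: sheet-metal return chute fixed on the bench; place and yaw vary. Origin: on the bench (z = 0), mid-width, straight below the flap's hinge line; +x is the feeding direction (away from the robot), +y the lever side. Two posts (x -13 to 13 mm, outer faces at y = -50 and 50 mm) carry the hinge line 150 mm above the bench; a thin lintel above it reaches 164 mm (x -1 to 9 mm)
- chute_edge (a point): middle of the edge (chute x = -15 mm, 75 mm above the bench) where the level feed deck (from x = -180 mm, 100 mm wide) breaks into a 32 degree slope. Two straight rails on the deck, 44 mm apart inside, 11 mm high, guide the torch along chute y = 0. The sheet is slippery (friction about 0.2): the torch slides down by itself once its middle is past this edge
- chute_tray (a point): middle of the tray's floor at the foot of the slope, 6 mm above the bench (chute x = +131 mm); the floor runs from x = 95 mm to a rubber buffer at x = 167 mm, between cheeks 88 mm apart and 84 mm high
- flap (a joint): flap angle, rad: 0 = hanging shut, grows as the lower edge swings inward (chute +x), 1.57 = level, 1.6 = end stop. Aluminium plate 78 mm wide, reaching 81 mm below the hinge line. A damper slows its fall: let go at 1.45 it passes 1.05 after about 4 s, 0.65 after 8 s and is shut after 19 s. Above 1.05 the torch passes without touching; later it may rest on the torch's back and rides along
- lever_pad (a point): middle of the upper face of the black pad (42 x 30 x 7 mm) at the end of the flap's lever, beyond the +y post at chute y = +105 mm, 68 mm from the hinge line; lever and flap turn as one. Shut, it leans 50 degrees up toward the robot; fully open, 42 degrees below level. A fingertip pressing straight down at chute x = -50 mm meets it 72 mm above hinge height; 23 mm below it the flap is at 1.45. About 4 N at 50 mm/s, more if faster
- torch_centre (a point): middle of the loose pocket torch (dark grey, square body 28 mm wide and 26 mm high, round head of 34 mm diameter, 112 mm long in all, about 0.13 kg), 14 mm above its underside. It lies on the feed deck between the rails, head toward the flap; its own -y axis points along it to the head
- torch_tail (a point): middle of the torch's flat square tail end (the end nearest the robot), 14 mm above its underside; the face to push. It stands at about 89 mm above the bench, its upper edge at 101 mm, the rails' tops at 86 mm
- torch_nose (a point): middle of the torch's round head end, 14 mm above its underside; at the start 10 to 30 mm before the flap
- coupling_1: bystander, loose: white plastic hose coupling standing on end, 27 mm wide, 60 mm tall; origin under its middle
- coupling_2: bystander, loose: cream hose coupling standing on end, 33 mm wide, 54 mm tall; origin under its middle
- tape_1: bystander, loose: small black roll of tape lying flat, 62 mm across, 19 mm tall; origin under its middle
- pen_2: bystander, loose: white marker pen with a red cap, lying, 135 mm long; origin under its middle
- brush: bystander, loose: small brush with wooden handle, lying, 142 mm long; origin under its middle
- seal_kit: bystander, loose: small white cardboard box, 51 x 76 x 23 mm, on the bench beside the feed deck, on the side away from the lever; origin under its middle
- gauge_1: bystander, loose: round dial gauge with a brass stem, lying face up, 88 x 60 x 26 mm, beside the chute; origin under its middle
- demand_valve_1: bystander, loose: round black breathing valve with a coloured button, lying, 73 x 122 x 42 mm; origin under its middle
Things that resemble listed ones, but are neither listed nor needed, are in the scene too. Of the things like the part that bears torch_centre, leave any that is blue; of the rest the larger one is meant.

How it is judged:
By the outcome, as a careful person would: the job done as asked, in the order asked, and still so for the second after the job is handed in, with the robot touching nothing.
It also fails if it takes over 72 s, if anything falls off the work surface, if the arm or the gripper's body presses on something with over 40 N, if the wrist force passes 120 N, or if a joint passes its speed limit or range.

## Working session

There is one attempt and no reset: what is moved stays moved. The work goes in short steps, Python scripts to look and compute and a shell command to move; the robot and the scene stay as the last step left them, time stands still between calls to the robot, and variables do not carry over. Pictures are saved under pics/ and viewed, and the job is handed in when it is done.

```bash
ls; mkdir -p pics; python3 - <<'E'
from plant import ctrl, snapshot
import cv2
o=ctrl.get_obs()
print(o)
for n in ("scene","top","wrist"):
    s=snapshot(n); cv2.imwrite(f"pics/{n}0.png",s["image"])
    print({k:v for k,v in s.items() if k!="image"})
E
```

```text
pics
{'clock': 0.0, 'joint_pos': array([-4.75499077e+01,  2.05924977e+01,  6.31704610e-01, -2.03138817e-02,
       -7.01349347e+01, -1.65074924e+01]), 'qvel': array([ 0.00748434,  0.00451059, -0.03674535,  0.04337514, -0.01529856,
       -0.03020625]), 'tau': array([-1.56618033e-03, -5.82715523e+01,  2.93035895e+01,  6.99687347e+00,
        6.42518105e-03, -1.58084058e-04]), 'tool_pos': array([ 0.29505188, -0.60653961,  0.22559436]), 'orientation': array([ 1.79902792e+02, -8.89388872e-03, -1.54064311e+02]), 'force': array([-0.20088922,  0.38697682,  0.42861814]), 'moment': array([-0.00379995,  0.03371546, -0.03963038]), 'opening': 0.08768896870477781}
{'mtx': array([[404.59824527,   0.        , 319.59342366],
       [  0.        , 404.59824527, 195.01882449],
       [  0.        ,   0.        ,   1.        ]]), 'k1': 0.032667988482769535, 'eye': array([-0.06813389,  0.61717226,  0.76303955]), 'attitude': array([  55.76472301,   -1.22217841, -134.43919088])}
{'mtx': array([[373.7304487 ,   0.        , 316.55690086],
       [  0.        , 373.7304487 , 194.69271942],
       [  0.        ,   0.        ,   1.        ]]), 'k1': -0.0008107359839373382, 'eye': array([0.42429143, 0.0201811 , 1.1601605 ]), 'attitude': array([  5.66957237,  -1.45119182, -88.38699618])}
{'mtx': array([[339.45440106,   0.        , 317.43587484],
       [  0.        , 339.45440106, 200.31381695],
       [  0.        ,   0.        ,   1.        ]]), 'k1': 0.012304805619985804, 'tool_from_camera': array([[-5.87158866e-04,  9.64297556e-01,  2.64820465e-01,
         7.11769061e-02],
       [ 9.99999785e-01,  4.88867873e-04,  4.37068356e-04,
         5.58713158e-04],
       [ 2.92001730e-04,  2.64820664e-01, -9.64297636e-01,
        -1.57433659e-01],
       [ 0.00000000e+00,  0.00000000e+00,  0.00000000e+00,
         1.00000000e+00]])}
```

View pics/scene0.png

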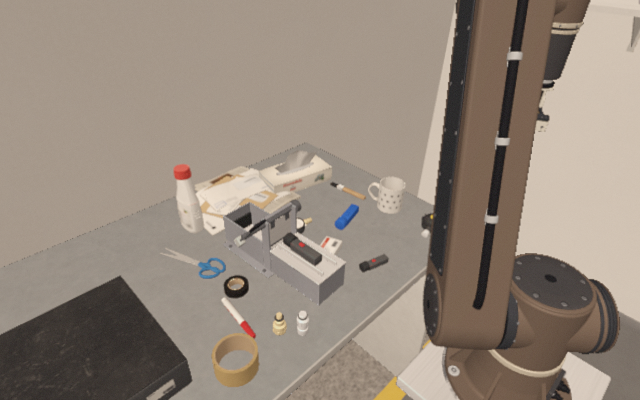

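View pics/top0.png

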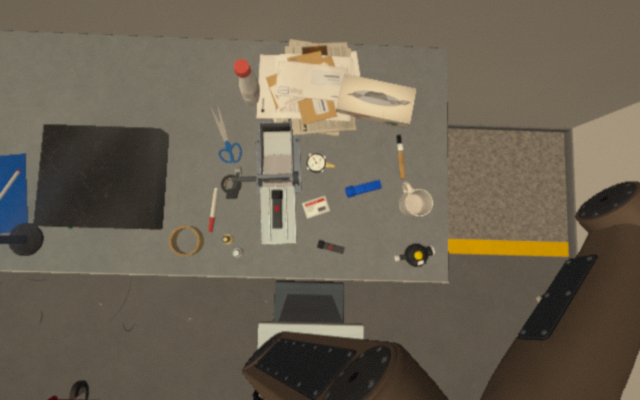

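View pics/wrist0.png

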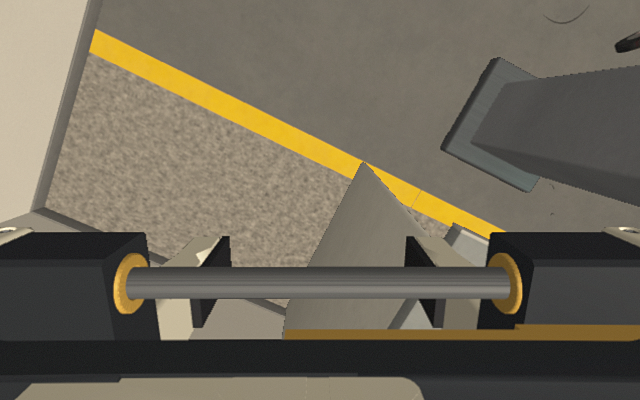

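The top view shows the chute at about (278,185), torch on the deck at (277,210), and the lever and pad at (232,183). The tape roll seems to lie under the pad. I'll zoom in and build helpers.

```bash
cat > h.py <<'E'
import numpy as np, cv2
from scipy.spatial.transform import Rotation as R
def cam(s,obs=None):
    if "eye" in s: return R.from_euler('xyz',s["attitude"],degrees=True).as_matrix(), np.array(s["eye"])
    T=s["tool_from_camera"]; Rt=R.from_euler('xyz',obs["orientation"],degrees=True).as_matrix()
    return Rt@T[:3,:3], Rt@T[:3,3]+obs["tool_pos"]
def ray(s,u,v,obs=None):
    Rc,e=cam(s,obs); D=np.array([s["k1"],0,0,0,0.])
    # slopes distorted by 1+k1 r^2
    p=cv2.undistortPoints(np.array([[[u,v]]],float),s["mtx"],D)[0,0]
    return e,Rc@np.array([p[0],-p[1],-1])
def onz(s,u,v,z,obs=None):
    e,d=ray(s,u,v,obs); return e+d*(z-e[2])/d[2]
def proj(s,P,obs=None):
    Rc,e=cam(s,obs); c=(np.atleast_2d(P)-e)@Rc
    q=np.c_[c[:,0],-c[:,1],-c[:,2]]
    return cv2.projectPoints(q,np.zeros(3),np.zeros(3),s["mtx"],np.array([s["k1"],0,0,0,0.]))[0][:,0]
E
python3 - <<'E'
import cv2
a=cv2.imread("pics/top0.png")[110:260,200:350]
cv2.imwrite("pics/topz.png",cv2.resize(a,(600,600),interpolation=cv2.INTER_CUBIC))
a=cv2.imread("pics/scene0.png")[180:310,200:360]
cv2.imwrite("pics/scenez.png",cv2.resize(a,(736,598),interpolation=cv2.INTER_CUBIC))
E
```

```text
(no output)
```

View pics/topz.png

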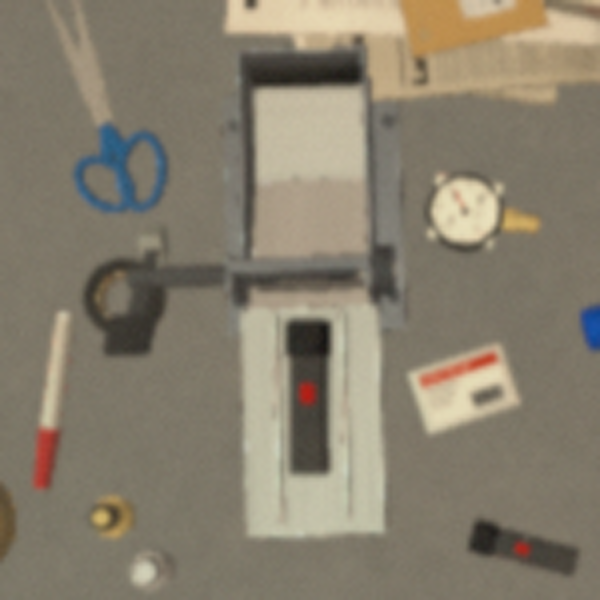

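View pics/scenez.png

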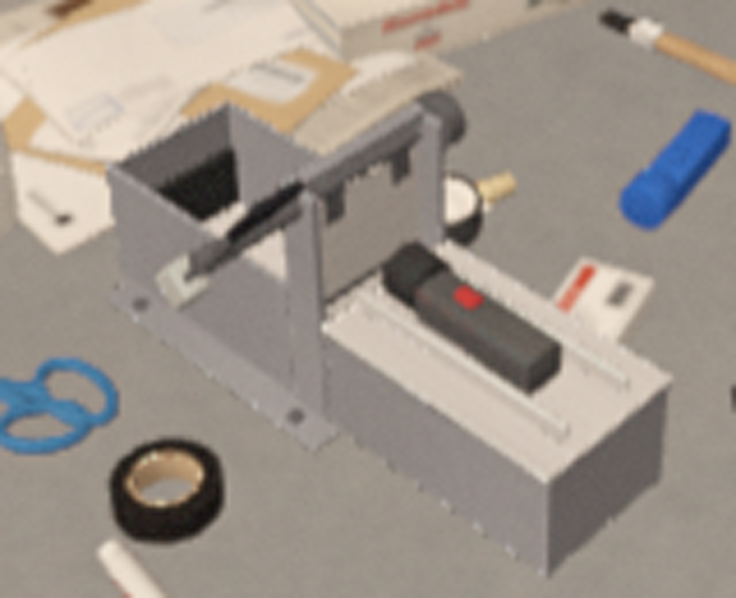

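```bash
python3 - <<'E'
from h import *
from plant import snapshot
s=snapshot("top")
f=lambda x,y:(200+(x+.5)/4-.5,110+(y+.5)/4-.5)
Z=.075
def p(n,x,y,z):print(n,onz(s,*f(x,y),z).round(4))
p("nearL",247,534,Z);p("nearR",383,533,Z)
p("farL",243,310,Z);p("farR",380,306,Z)
p("tailL",290,472,.101);p("tailR",328,472,.101)
p("headL",288,320,.103);p("headR",329,320,.103)
p("lintL",232,262,.164);p("lintR",380,258,.164)
p("pad",128,335,.205)
p("trayfarL",243,52,.084);p("trayfarR",366,48,.084)
p("torchred",308,393,.101)
e=cv2.cvtColor
E
```

```text
nearL [0.3882 0.1502 0.075 ]
nearR [0.3916 0.0528 0.075 ]
farL [0.5499 0.16   0.075 ]
farR [0.556  0.0605 0.075 ]
tailL [0.4332 0.1188 0.101 ]
tailR [0.434  0.0921 0.101 ]
headL [0.5405 0.1243 0.103 ]
headR [0.5414 0.0953 0.103 ]
lintL [0.5718 0.1573 0.164 ]
lintR [0.5777 0.0583 0.164 ]
pad [0.5165 0.2158 0.205 ]
trayfarL [0.7396 0.1671 0.084 ]
trayfarR [0.7459 0.077  0.084 ]
torchred [0.4892 0.1083 0.101 ]
```

```bash
cat >> h.py <<'E'
def rel(o,tgt,yaw):
    """tool-frame shift and rotvec from obs o to TCP tgt, tool down at yaw (deg)"""
    R0=R.from_euler('xyz',o["orientation"],degrees=True)
    R1=R.from_euler('xyz',[180,0,yaw],degrees=True)
    return (R0.inv().apply(np.array(tgt)-o["tool_pos"])).round(4),(R0.inv()*R1).as_rotvec().round(4)
E
python3 - <<'E'
from h import *
from plant import ctrl
print(rel(ctrl.get_obs(),[.46,.15,.33],-177.2))
E
```

```text
(array([-0.4792,  0.6085, -0.1035]), array([ 9.000e-04, -3.000e-04,  4.038e-01]))
```

```bash
python3 -m pendant '[[-0.036,0.046,-0.02,0,0,0.03,-1],[-0.073,0.093,-0.04,0,0,0.06,-1],[-0.11,0.14,-0.06,0,0,0.09,-1],[-0.147,0.187,-0.08,0,0,0.12,-1],[-0.184,0.234,-0.1,0,0,0.155,-1],[-0.221,0.281,-0.1035,0,0,0.19,-1],[-0.258,0.328,-0.1035,0,0,0.22,-1],[-0.295,0.375,-0.1035,0,0,0.25,-1],[-0.332,0.422,-0.1035,0,0,0.28,-1],[-0.369,0.469,-0.1035,0,0,0.31,-1],[-0.406,0.516,-0.1035,0,0,0.34,-1],[-0.443,0.563,-0.1035,0,0,0.37,-1]]'; python3 - <<'E'
from h import *
from plant import ctrl
print(rel(ctrl.get_obs(),[.46,.15,.33],-177.2))
E
```

```text
clock: 1.7
tool_pos: [0.4472, 0.0952, 0.3304]
orientation: [180.0, 0.1, -175.3]
force: [1.1, -0.9, 0.0]
opening: 0.0006
(array([-0.0173,  0.0536,  0.0005]), array([0.0005, 0.0009, 0.0335]))
```

```bash
python3 -m pendant '[[-0.01,0.03,0,0,0,0.03,-1],[-0.0173,0.0536,0,0,0,0.0335,-1],[-0.0173,0.0536,0,0,0,0.0335,-1],[-0.0173,0.0536,0,0,0,0.0335,-1]]'; python3 - <<'E'
from h import *
from plant import ctrl,snapshot
o=ctrl.get_obs(); print(o["tool_pos"],o["orientation"],o["force"])
s=snapshot("wrist"); import pickle; pickle.dump((s,o),open("w1.pkl","wb"))
cv2.imwrite("pics/w1.png",s["image"])
E
```

```text
clock: 2.2
tool_pos: [0.4599, 0.1477, 0.3299]
orientation: [-180.0, -0.0, -177.2]
force: [0.7, -0.8, -0.2]
opening: 0.0003
[0.45990517 0.14765901 0.32991898] [-1.79984268e+02 -2.14387343e-02 -1.77157327e+02] [ 0.69310459 -0.79289447 -0.19351854]
```

View pics/w1.png

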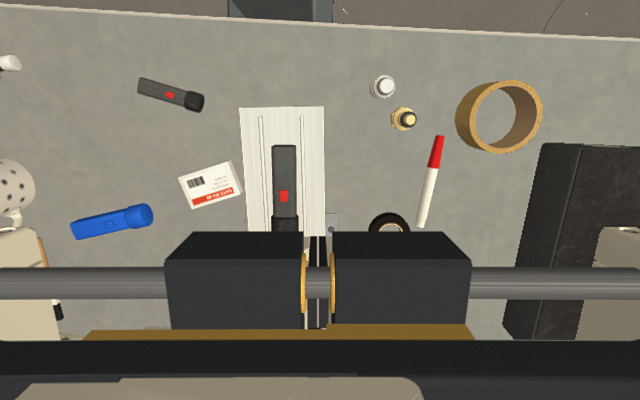

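The wrist view looks back toward the robot. The deck's near edge is at v≈107 (u 240–323), the torch tail at (272–296, 146), and the tape sits beside the chute. I'll refine these pixels.

```bash
python3 - <<'E'
import cv2
a=cv2.imread("pics/w1.png")[95:240,215:355]
cv2.imwrite("pics/w1z.png",cv2.resize(a,(560,580),interpolation=cv2.INTER_CUBIC))
E
```

```text
(no output)
```

View pics/w1z.png

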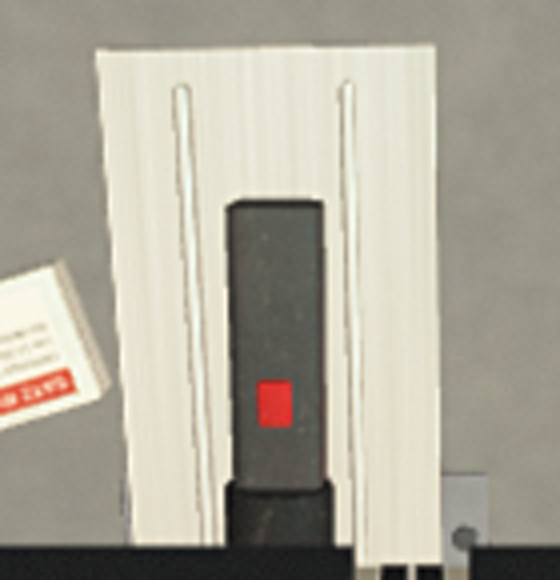

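```bash
python3 - <<'E'
from h import *
import pickle
s,o=pickle.load(open("w1.pkl","rb"))
f=lambda x,y:(215+(x+.5)/4-.5,95+(y+.5)/4-.5)
def p(n,x,y,z):
    q=onz(s,*f(x,y),z,o);print(n,q.round(4));return q
a=p("nearR",97,52,.075);b=p("nearL",435,47,.075)
c=p("sideR",131,545,.075);d=p("sideL",440,545,.075)
for q,w in((a,c),(b,d)): print(np.degrees(np.arctan2(*(w-q)[1::-1])))
p("railR",182,88,.086);p("railL",347,84,.086)
t=p("tailR",231,204,.101);u=p("tailL",322,204,.101)
p("bodyR",233,485,.101);p("bodyL",326,485,.101)
print(np.linalg.norm((a-b)),np.linalg.norm(t-u))
yaw=np.radians(3.0);ex=np.array([np.cos(yaw),np.sin(yaw),0]);ey=np.array([-ex[1],ex[0],0])
O=(a+b)/2+.18*ex;print("O",O)
print("tail chute",[(np.dot((t+u)/2-O,e)).round(4) for e in(ex,ey)])
E
```

```text
nearR [0.3938 0.0526 0.075 ]
nearL [0.3875 0.1514 0.075 ]
sideR [0.547  0.0617 0.075 ]
sideL [0.5421 0.1613 0.075 ]
3.368726139602239
3.673592189085934
railR [0.4024 0.0793 0.086 ]
railL [0.3989 0.1265 0.086 ]
tailR [0.433  0.0957 0.101 ]
tailL [0.4317 0.1213 0.101 ]
bodyR [0.5164 0.0974 0.101 ]
bodyL [0.515  0.1252 0.101 ]
0.09890621261454628 0.025701628612139652
O [0.57039803 0.11142034 0.075     ]
tail chute [np.float64(-0.138), np.float64(0.0043)]
```

Two views agree: chute origin about (0.570, 0.112), yaw about 3.5°, tail at chute x about −138 mm. The pad is then at about (0.514, 0.215), close to the top view's (0.5165, 0.2158).

```bash
python3 - <<'E'
from h import *
from plant import ctrl
print(rel(ctrl.get_obs(),[.514,.2147,.24],-176.5))
E
```

```text
(array([-0.0573,  0.0646,  0.0901]), array([-0.    ,  0.    , -0.0121]))
```

```bash
python3 -m pendant '[[-0.028,0.032,0.02,0,0,-0.006,-1],[-0.0573,0.0646,0.05,0,0,-0.0121,-1],[-0.0573,0.0646,0.08,0,0,-0.0121,-1],[-0.0573,0.0646,0.0901,0,0,-0.0121,-1],[-0.0573,0.0646,0.0901,0,0,-0.0121,-1]]'; python3 - <<'E'
from h import *
from plant import ctrl,snapshot
o=ctrl.get_obs(); print(o["tool_pos"],o["orientation"],o["force"])
for n in("scene","top"):
    s=snapshot(n); a=s["image"]; a=a[110:260,180:330] if n=="top" else a[150:300,190:340]
    cv2.imwrite(f"pics/{n}2.png",cv2.resize(a,(600,600),interpolation=cv2.INTER_CUBIC))
E
```

```text
clock: 2.88
tool_pos: [0.5141, 0.2145, 0.2404]
orientation: [-180.0, 0.0, -176.5]
force: [-1.0, 0.0, 0.3]
opening: 0.0006
[0.51414322 0.21448377 0.24037407] [-1.79980865e+02  2.77400218e-03 -1.76518233e+02] [-0.97279712  0.02878196  0.33059659]
```

View pics/scene2.png

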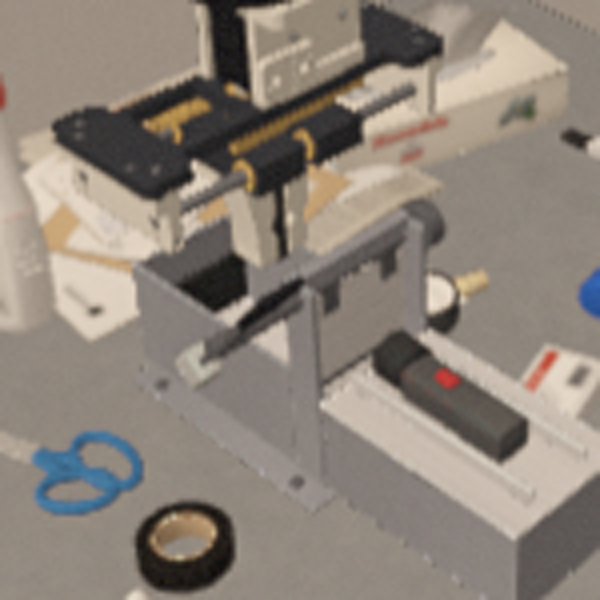

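View pics/top2.png

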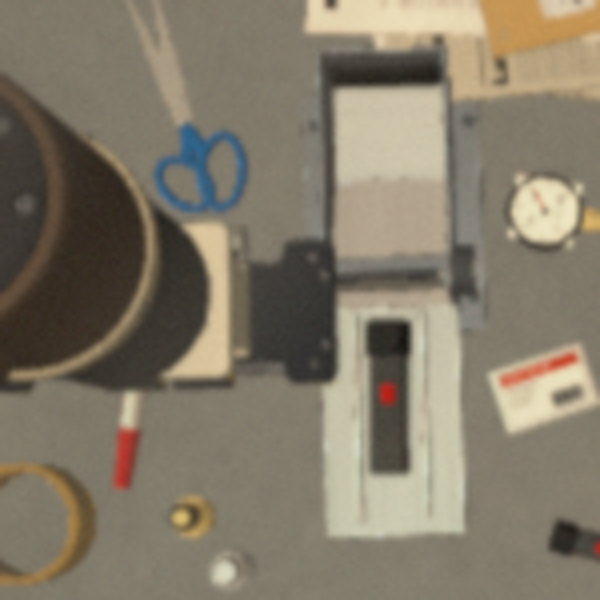

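The scene view shows the shut fingers above the lever pad, and the top view shows the gripper clear of the deck. Next I press at about 50 mm/s.

```bash
python3 -m pendant '[[0,0,0.007,0,0,0,-1],[0,0,0.013,0,0,0,-1],[0,0,0.019,0,0,0,-1],[0,0,0.025,0,0,0,-1],[0,0,0.031,0,0,0,-1],[0,0,0.037,0,0,0,-1],[0,0,0.043,0,0,0,-1],[0,0,0.049,0,0,0,-1],[0,0,0.055,0,0,0,-1],[0,0,0.061,0,0,0,-1],[0,0,0.067,0,0,0,-1],[0,0,0.073,0,0,0,-1]]'
```

```text
clock: 4.47
tool_pos: [0.514, 0.2152, 0.1666]
orientation: [-180.0, -0.0, -176.5]
force: [-2.0, -0.3, 3.3]
opening: 0.0001
```

```bash
python3 -m pendant '[[0,0,0.006,0,0,0,-1],[0,0,0.012,0,0,0,-1],[0,0,0.018,0,0,0,-1],[0,0,0.024,0,0,0,-1],[0,0,0.030,0,0,0,-1],[0,0,0.036,0,0,0,-1],[0,0,0.040,0,0,0,-1],[0,0,0.040,0,0,0,-1]]'; python3 - <<'E'
from h import *
from plant import ctrl,snapshot
o=ctrl.get_obs(); print(o["tool_pos"],o["orientation"],o["force"])
for n in("scene",):
    s=snapshot(n); a=s["image"]; a=a[110:260,180:330] if n=="top" else a[150:300,190:340]
    cv2.imwrite(f"pics/{n}3.png",cv2.resize(a,(600,600),interpolation=cv2.INTER_CUBIC))
E
```

```text
clock: 5.48
tool_pos: [0.5142, 0.2152, 0.1264]
orientation: [-180.0, -0.0, -176.5]
force: [0.2, 0.5, 0.4]
opening: 0.0006
[0.51421976 0.21524081 0.12638594] [-1.79993957e+02 -1.46069345e-02 -1.76497455e+02] [0.21803044 0.51237226 0.38791392]
```

View pics/scene3.png

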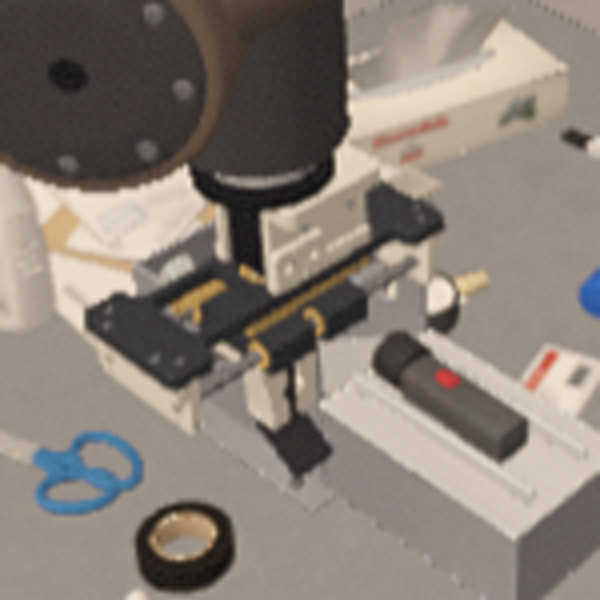

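Scene view: pad pressed down, the front opening is clear, and the torch hasn't moved. I'll press 5 mm more, then go behind the tail.

```bash
python3 -m pendant '[[0,0,0.003,0,0,0,-1],[0,0,0.005,0,0,0,-1],[0.012,-0.005,-0.018,0,0,0,-1],[0.05,-0.042,-0.02,0,0,0,-1],[0.088,-0.083,-0.02,0,0,0,-1],[0.115,-0.11,-0.015,0,0,0,-1],[0.115,-0.11,0.012,0,0,0,-1],[0.115,-0.11,0.035,0,0,0,-1],[0.115,-0.11,0.035,0,0,0,-1]]'
```

```text
clock: 6.65
tool_pos: [0.4047, 0.0974, 0.0906]
orientation: [-179.9, -0.2, -176.5]
force: [0.3, 0.2, 0.3]
opening: 0.0007
```

```bash
python3 -m pendant '[[-0.01,0,0,0,0,0,-1],[-0.019,0,0,0,0,0,-1],[-0.027,0,0,0,0,0,-1],[-0.036,0,0,0,0,0,-1],[-0.045,0,0,0,0,0,-1],[-0.054,0,0,0,0,0,-1],[-0.063,0,0,0,0,0,-1],[-0.072,0,0,0,0,0,-1],[-0.081,0,0,0,0,0,-1]]'; python3 - <<'E'
from h import *
from plant import ctrl,snapshot
for n in("scene",):
    s=snapshot(n); a=s["image"]; a=a[110:260,180:330] if n=="top" else a[150:300,190:340]
    cv2.imwrite(f"pics/{n}4.png",cv2.resize(a,(600,600),interpolation=cv2.INTER_CUBIC))
E
```

```text
clock: 7.78
tool_pos: [0.4876, 0.1034, 0.0919]
orientation: [-180.0, -0.0, -176.5]
force: [-1.2, -0.6, -0.2]
opening: 0.0005
```

View pics/scene4.png

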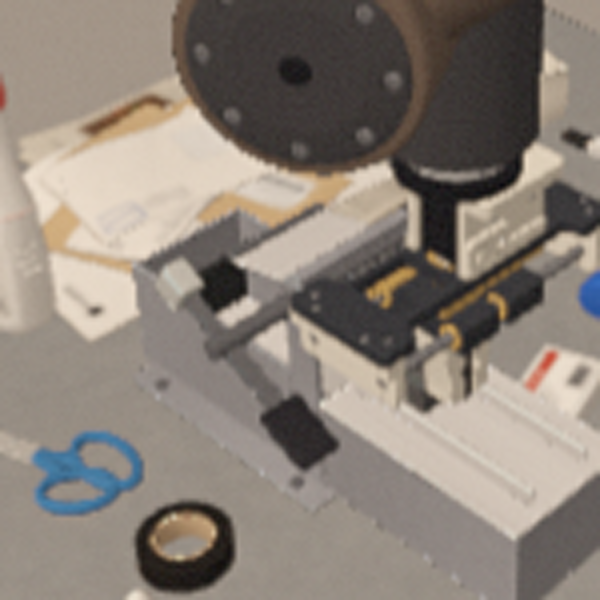

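The flap is still wide open and the torch is under the gripper, its middle about at the edge. I push on over it.

```bash
python3 -m pendant '[[-0.008,0,0,0,0,0,-1],[-0.015,0,0,0,0,0,-1],[-0.021,0,0,0,0,0,-1],[-0.023,0,0,0,0,0,-1]]'; python3 - <<'E'
from h import *
from plant import ctrl,snapshot
for n in("scene","top"):
    s=snapshot(n); a=s["image"]; a=a[110:260,180:330] if n=="top" else a[150:300,190:340]
    cv2.imwrite(f"pics/{n}5.png",cv2.resize(a,(600,600),interpolation=cv2.INTER_CUBIC))
E
```

```text
clock: 8.32
tool_pos: [0.5103, 0.1048, 0.0919]
orientation: [-180.0, -0.0, -176.5]
force: [-0.3, -0.0, 0.5]
opening: 0.0003
```

View pics/scene5.png

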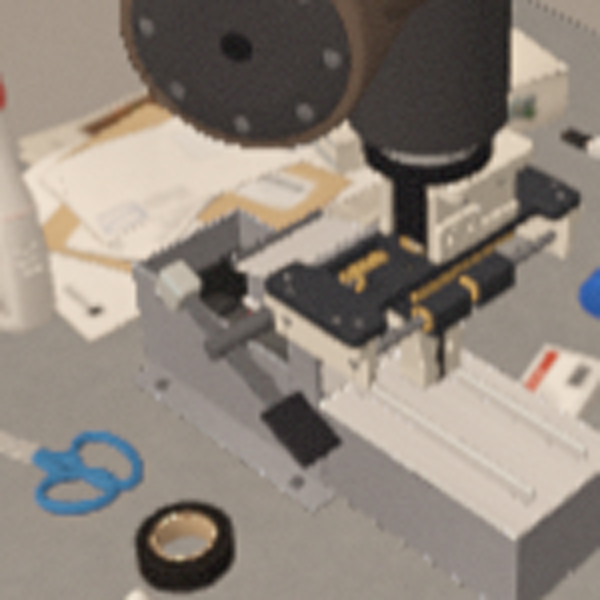

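View pics/top5.png

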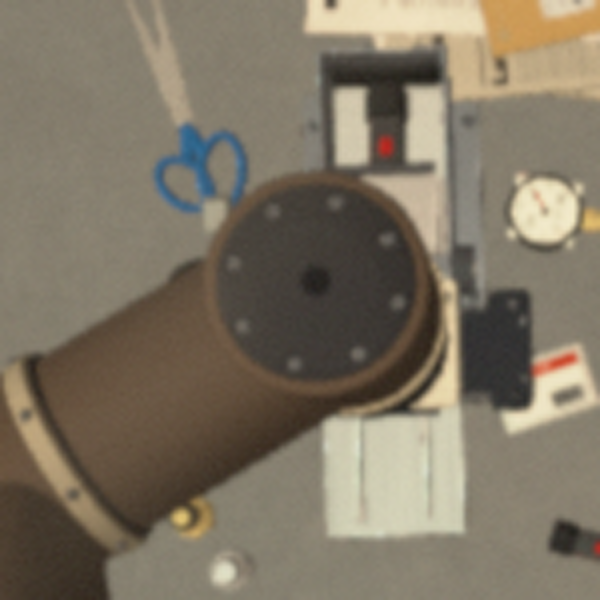

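The top view shows the torch in the tray with its head at the buffer, at zoomed (387,100–165). The flap is still high. I withdraw and wait.

```bash
python3 -m pendant '[[0.03,0,0,0,0,0,-1],[0.06,0,0,0,0,0,-1],[0.08,0,-0.03,0,0,0,-1],[0.08,-0.03,-0.08,0,0,0,-1],[0.08,-0.07,-0.12,0,0,0,-1],[0.08,-0.12,-0.16,0,0,0,-1],[0.08,-0.17,-0.2,0,0,0,-1],[0.08,-0.22,-0.2,0,0,0,-1],[0.08,-0.27,-0.2,0,0,0,-1],[0.08,-0.27,-0.2,0,0,0,-1],[0.08,-0.27,-0.2,0,0,0,-1],[0.08,-0.27,-0.2,0,0,0,-1]]'
for i in 1 2 3 4 5 6 7 8 9 10 11 12; do python3 -m pendant '[[0,0,0,0,0,0,-1],[0,0,0,0,0,0,-1],[0,0,0,0,0,0,-1],[0,0,0,0,0,0,-1],[0,0,0,0,0,0,-1],[0,0,0,0,0,0,-1],[0,0,0,0,0,0,-1],[0,0,0,0,0,0,-1],[0,0,0,0,0,0,-1],[0,0,0,0,0,0,-1],[0,0,0,0,0,0,-1],[0,0,0,0,0,0,-1]]' |head -1; done
python3 - <<'E'
from h import *
from plant import ctrl,snapshot
for n in("scene","top"):
    s=snapshot(n); a=s["image"]; cv2.imwrite(f"pics/{n}6full.png",a); a=a[110:260,180:330] if n=="top" else a[150:300,190:340]
    cv2.imwrite(f"pics/{n}6.png",cv2.resize(a,(600,600),interpolation=cv2.INTER_CUBIC))
E
```

```text
clock: 9.93
tool_pos: [0.4466, -0.1687, 0.292]
orientation: [180.0, 0.0, -176.4]
force: [-0.6, 0.1, 0.2]
opening: 0.0002
clock: 11.42
clock: 12.92
clock: 14.42
clock: 15.92
clock: 17.42
clock: 18.92
clock: 20.42
clock: 21.92
clock: 23.42
clock: 24.92
clock: 26.42
clock: 27.92
```

View pics/scene6.png

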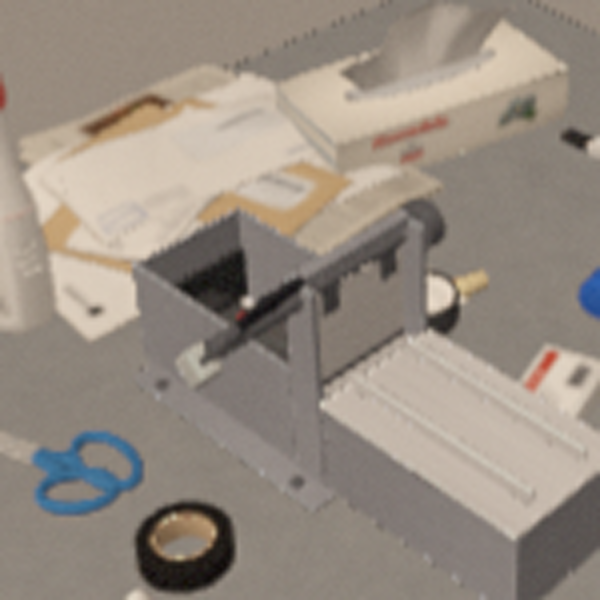

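View pics/top6full.png

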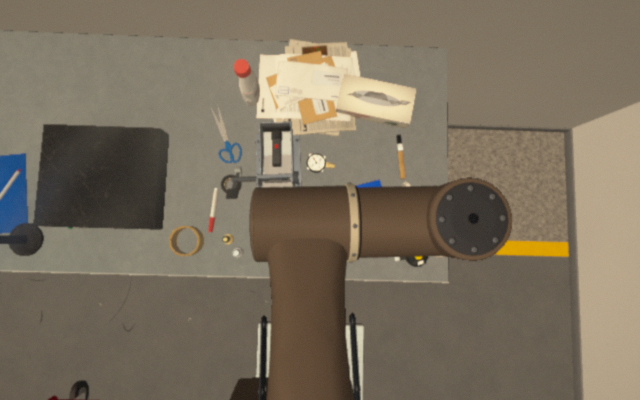

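Flap shut, torch in the tray at (277,147), bystanders look unmoved. I'll wait a few seconds more, compare the lever pixels with the earlier view, and check for moved things.

```bash
for i in 1 2 3; do python3 -m pendant '[[0,0,0,0,0,0,-1],[0,0,0,0,0,0,-1],[0,0,0,0,0,0,-1],[0,0,0,0,0,0,-1],[0,0,0,0,0,0,-1],[0,0,0,0,0,0,-1],[0,0,0,0,0,0,-1],[0,0,0,0,0,0,-1],[0,0,0,0,0,0,-1],[0,0,0,0,0,0,-1],[0,0,0,0,0,0,-1],[0,0,0,0,0,0,-1]]' |head -1; done
python3 - <<'E'
from h import *
from plant import ctrl,snapshot
for n in("scene","top"):
    a=snapshot(n)["image"]; b=cv2.imread(f"pics/{n}0.png"); c=cv2.imread(f"pics/{n}6full.png")
    print(n,"since last pic",(cv2.absdiff(a,c).max(2)>40).sum())
    d=(cv2.absdiff(a,b).max(2)>40).astype(np.uint8)
    N,_,st,_=cv2.connectedComponentsWithStats(d)
    print([list(map(int,x)) for x in st[1:] if x[4]>5])
E
```

```text
clock: 29.52
clock: 31.02
clock: 32.52
scene since last pic 0
[[315, 0, 133, 22, 1720], [423, 0, 217, 400, 60174], [385, 15, 51, 73, 2719], [421, 80, 7, 5, 18], [363, 87, 72, 43, 1252], [397, 131, 4, 18, 25], [244, 225, 9, 7, 37], [253, 230, 10, 11, 65], [283, 233, 39, 33, 556], [535, 257, 5, 3, 10], [517, 261, 5, 4, 11], [561, 264, 4, 3, 9], [515, 276, 6, 4, 16], [580, 280, 6, 8, 16], [577, 289, 7, 11, 12], [533, 293, 6, 5, 22], [572, 301, 5, 6, 8], [561, 302, 7, 5, 23], [602, 302, 3, 8, 14], [621, 311, 4, 2, 7], [592, 312, 8, 15, 33], [496, 347, 5, 2, 7]]
top since last pic 0
[[271, 131, 11, 36, 360], [480, 181, 160, 219, 18465], [251, 182, 258, 100, 16011], [275, 206, 3, 5, 14], [333, 221, 3, 4, 7], [387, 221, 6, 5, 15], [417, 220, 3, 5, 7], [325, 223, 4, 5, 9], [406, 223, 4, 3, 8], [318, 241, 7, 7, 35], [406, 244, 24, 11, 133], [329, 246, 3, 2, 6], [414, 251, 9, 6, 41], [276, 280, 20, 3, 39], [315, 282, 10, 1, 10], [279, 294, 44, 28, 874], [537, 298, 3, 3, 6], [350, 313, 6, 10, 38], [260, 316, 189, 84, 9110], [243, 347, 18, 31, 342], [568, 355, 4, 4, 6], [550, 369, 5, 4, 8], [231, 379, 23, 21, 353], [557, 378, 4, 5, 9], [259, 383, 7, 17, 58], [554, 387, 5, 4, 7]]
```

```bash
python3 -c "
from plant import ctrl
print(ctrl.close_job())"
```

```text
the job is handed in; nothing more can be done
None
```

The torch is in the return tray, the flap is shut behind it, and I handed the job in at about 32.5 s.

- **Flap:** I pressed the lever pad down with the shut fingertips until the flap was about level. I did not measure its angle. A picture 2 s after I let go of the lever showed it still wide open.
- **Torch:** I pushed it by the tail, head first, under the flap and over the edge. A picture showed it in the tray with its head at the buffer, and the flap still high. I never gripped or lifted it.
- **Forces:** the largest force read at the end of a move was about 4 N.
- **Last checks:** I withdrew and waited about 22 s.
    - **Flap and lever:** they look the same as before the job, and nothing moved over the last 4.5 s.
    - **Bystanders:** the only differences from the first pictures were the torch and the arm, so I saw no bystander moved. In the last top view the arm hid parts of the bench, including the seal kit, the small look-alike torch and most of the demand valve. I checked the seal kit in the scene view only, and the valve was not clearly visible in either view. The arm never went near the valve below 0.22 m.
- No check failed or disagreed.

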